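Lock a pipe fitting in the wedge vice

ROBOT

A 6-joint arm with a two-finger parallel gripper is mounted at the origin on a cart in front of the work surface, level with it; the furniture and walls round the work are solid. World frame = base frame: x ahead of the robot, y to its left, z up, the work surface at z = 0. Lengths are in mm, angles in degrees, forces in N, time in s.
With the tool pointing down it reaches from about 300 to 850 mm from the base axis. Payload 4.2 kg.
Tool frame: the origin (TCP) lies midway between the tips of the shut fingers; the grasp point (between the pads) lies env.hold_point_z behind it (env.hold_point_z is the distance from the TCP to the grasp point, in mm); z points along the fingers, y is the line along which they close (so a half turn about z gives the same grasp; the last joint's range is limited). The gripper opens to 91 mm and grips with 3 to 60 N. Pads are 32 mm wide; open, the fingers measure 118 mm over their backs; the gripper's body (76 mm by 178 mm) begins 60 mm behind the grasp point.
Start: joints at [63.14, 18.312, 89.639, -0, 72.044, -1.146], TCP at [249.488, 518.072, 213.976] pointing down, gripper open.
Joint ranges: [-177.97, 177.97], [-48.28, 115.42], [12.27, 149.76], [-77.06, 257.06], [2.81, 150.46], [-146.56, 146.56]. Speed limits (degrees/s): [147.25, 147.25, 180, 180, 180, 180].

INTERFACE

Orientations are given as [roll, pitch, yaw] about the fixed x, y, z axes, in that order (R = Rz(yaw) Ry(pitch) Rx(roll)).
In Python, from workcell import env, viewer, spotter gives the robot as it stands.
- The arm moves only by the tool apply_moves, never from a script. Its arguments are lists of equal length, an entry for each row: "delta_pos": the shift along the world's x, y, z normalised to -1 to 1, where 1 is 120 mm, a list of three; "rot": the turn, a rotation vector about the world's x, y, z normalised to -1 to 1, where 1 is 1.5 rad, a list of three; "hand": the opening, from 0 (shut) to 1 (fully open). A call has 1 to 10 rows; each row is the pose to reach, as a shift and turn from the pose commanded when the call began; what a row does not reach only later rows make up. A row lasts 1/12 s, in which the tool goes at most 41.7 mm and 7.16 degrees, less where a joint would pass 70% of its speed; a pose out of reach is approached as far as the arm can. A call with a number of a shift or a turn outside -1 to 1 is refused whole. A call with a gripper value outside its range is refused whole. The fingers move at their own pace and stop on an object; "newtons" is the grip in N (left out, the last holds). Time passes only in rows, so rows that repeat a pose let the fingers close. It gives the time, the measured TCP pose, the force, the opening and the grip force at its end, in the units of the state.
- env.state(): the state, without advancing time (a new reading comes with each control period).
- viewer.grab_frame(name): name is "scene" or "top"; returns a dict with "pixels" (480x640x3 uint8, red, green, blue), "camera_matrix" (3x3 intrinsics, pixels), "R" (3x3) and "t" (3): a world point X has camera coordinates R X + t. Camera axes: x right, y down, z forward; pixel columns grow to the right and rows downward; lengths in mm; the calibration is good to about 2 mm. A picture is of the moment at which its call begins. There is no depth.
- env.job_done(): hands the job in; it is judged then, once.
Trained networks look in a picture, given as the dict that the camera call returned (one of the last four; its "shot" number tells which), for a name from the list of things; names that differ only in an ending like _2 or _b are one class to them, and where a whole thing is asked for, a point or a joint stands for the part that bears it (a point fixed in the world has none). Each returns a list of dicts, best first, with "score" (0 to 1); they miss things now and then, are a little off and sometimes report something else, mostly with a low value. They report only what shows in the picture. A call takes as long as a camera call. They do not tell look-alikes from the thing itself.
- spotter.trace(picture, query): "mask" (480x640 bool, what is visible of it) and "box" ([centre column, centre row, width, height] in pixels, round what is visible of it).
- spotter.landmark_of(picture, query): "position" ([column, row] in pixels: a listed point, or the origin of a listed thing).
The state is a dict: "time_s": time; "qpos": joint angles; "qvel": joint speeds; "effort": joint torques, N m; "ee_pos": TCP position; "ee_rot": TCP orientation; "force": force on the tool from outside, world axes, zero at the start; "torque": the same for the moment, N m; "gripper_width": finger opening in mm; "gripper_force": force on a finger pad.
Only numpy, scipy, OpenCV 4.12 (cv2) and the standard library are available. Lean on these libraries where they do the work, as an engineer would, in place of code of your own. Each camera call takes 0.05 s, during which the arm holds its last target. There are 200 camera calls.

TASK

Clamp the hexagonal pipe fitting that stands in the small wedge vice, ready for a gauge to be screwed on: slide the vice's loose jaw up to the fitting by its post, set the steel wedge from the wooden stand upright and central, thin end down, into the gap behind the jaw, and tap or press it down until it stops going further and holds the fitting tight by itself. Finish with a firm push of 20 to 25 N on its head, but do not force it: a squeeze on the fitting of more than 60 N would mark it. Leave the fitting standing upright.

Things in the scene. Friction and masses are not known exactly. Their poses are not given: they have to be found in the camera images.
- vice: Small grey wedge vice, fixed to the bench. Origin: centre line, under its baseplate (84 mm along x; y from -89 to +79 mm; 12 mm thick). z up, yaw within 0.3 rad. The fixed back wall stands at the +y end. A fixed anvil block (top at z = 42 mm) stands at the -y end; its inner face is set anywhere from y = -46 to -41 mm. Jaw, wedge and fitting belong on the line x = 0.
- wall_edge (a point): Middle of the top inner edge of the back wall: x = 0, y = 43.3, z = 52 mm in the vice's frame. The wall is 52 mm wide in x; its inner face leans outwards, y growing by 1 mm for every 8 mm of height, from z = 26 mm (relieved below) to the top.
- jaw: Steel sliding jaw, 48 mm wide in x, top 52 mm above the bench; axes as the vice's. Slides only along the vice's -y (towards fitting and anvil), up to 22 mm; friction about 2 N; stays where left. Origin at the vice's x = 0, y = 0, z = 12 mm when fully back; starts 0 to 2 mm from there, and has the fitting tight on the anvil at 9 to 13 mm. Front face at its own y = -6 mm.
- jaw_edge (a point): Middle of the jaw's top rear edge: x = 0, y = 36.3, z = 40 mm in the jaw's frame. The rear face leans forwards as the wall leans back. The slot for the wedge is the gap from here to wall_edge: 7 to 9 mm at the start (too narrow for the wedge's thin end), 16 to 20 mm once the jaw has met the fitting and the fitting the anvil.
- jaw_post (a point): Centre of the top of the jaw's upright round post, 14 mm in diameter, 24 mm tall (its lowest 3 mm a collar 18 mm in diameter), standing on the jaw's top: grip or push the jaw here. At x = 0, y = 10, z = 64 mm in the jaw's frame.
- wedge: Loose steel wedge, 0.12 to 0.2 kg, 70 mm tall, 30 mm wide along its x (parallel faces: grip here); tapers in y alike on both sides from 29.5 mm at the top to 12 mm. Origin: centre of the thin end; z to the thick end. In the slot its x lies along the vice's x, either way round. Driven home, its thin end stops 18 to 40 mm above the bench. Self-locking.
- wedge_head (a point): Centre of the wedge's flat top, 70 mm above its thin end. Tapped or pressed down here with the closed fingertips, it squeezes the fitting with 1.25 to 1.9 times the force of the push (friction varies), and the squeeze stays when the push ends.
- stand: Fixed wooden block, 62 x 56 x 30 mm (x, y, z), with a pocket 34 x 21 mm (along its x and y), 21.5 mm deep, in which the wedge stands upright, thin end 8.5 mm above the bench, axes as the stand's; pull it straight up. Origin: centre of the underside. Yaw within 0.35 rad.
- fitting: Threaded pipe adapter of bare metal, standing on its hexagon in the vice between jaw and anvil, 29 mm tall; hexagon 12 mm high, 27 mm across the flats, flats towards jaw and anvil. Loose, 44 g, with up to 2 mm of play to the anvil at the start. Origin: centre of its underside.
Not all that is in view belongs to the job. Leave any black look-alike of the fitting alone.

How it is judged:
By the outcome, as a careful person would: the job done as asked, in the order asked, and still so for the second after the job is handed in, with the robot touching nothing.
It also fails if it takes over 66 s, if anything falls off the work surface, if the arm or the gripper's body presses on something with over 40 N, if the wrist force passes 120 N, or if a joint passes its speed limit or range.

## Working session

There is one attempt and no reset: what is moved stays moved. The work goes in short steps, Python scripts to look and compute and a tool call to move; the robot and the scene stay as the last step left them, time stands still between calls to the robot, and variables do not carry over. Pictures are saved under pics/ and viewed, at most 10 in all, crops included, and the job is handed in when it is done.

Besides the shell and the picture viewer there is one more tool, called as name(argument=value, ...), one argument or row to a line, values as JSON. apply_moves: Moves the arm, as the interface text tells. Its arguments: {"type":"object","properties":{"delta_pos":{"type":"array"},"rot":{"type":"array"},"hand":{"type":"array"},"newtons":{"type":"number"}},"required":["delta_pos","rot","hand"]}

```bash
ls; mkdir -p pics
python3 - <<'E'
from workcell import env, viewer, spotter
import cv2,numpy as np
print(env.state(), env.hold_point_z)
for n in("scene","top"):
    p=viewer.grab_frame(n); cv2.imwrite(f"pics/{n}0.png",p["pixels"][...,::-1])
    print(n,p["camera_matrix"].tolist(),p["R"].tolist(),p["t"].tolist())
    for q in "vice wall_edge jaw jaw_edge jaw_post wedge wedge_head stand fitting".split():
        print(q,[(np.round(d["position"],1).tolist(),round(d["score"],2)) for d in spotter.landmark_of(p,q)][:3])
E
```

```text
pics
{'time_s': 0.0, 'qpos': array([ 6.31387995e+01,  1.83503884e+01,  8.97068835e+01, -2.19180448e-03,
        7.20463208e+01, -1.14613610e+00]), 'qvel': array([-0.00391508,  0.04086925, -0.03469462,  0.10655322, -0.09254385,
       -0.02796877]), 'effort': array([-2.13490152e-03, -4.12472141e+01, -2.31973833e+01,  7.24557554e-02,
        4.58191254e-02, -1.75008190e-04]), 'ee_pos': array([249.26441319, 517.57769259, 213.12963528]), 'ee_rot': array([-1.79896386e+02,  1.13232771e-05,  1.54285613e+02]), 'force': array([-0.00087236,  0.42730195, -0.51221699]), 'torque': array([-1.18105004e-02, -2.20211884e-02, -8.33263524e-05]), 'gripper_force': 0.0, 'gripper_width': 91.65706664388811} 18.8
scene [[598.2603518704458, 0.0, 312.7567652199856], [0.0, 598.2603518704458, 231.53157099773102], [0.0, 0.0, 1.0]] [[0.8386042740886026, -0.5446583660535019, -0.009493985899379147], [-0.33973575648044785, -0.5093047112231852, -0.7906885144571952], [0.4258197825946862, 0.6663002141781119, -0.6121450296598157]] [-475.93735120564384, 235.07239924289573, 922.8535341601419]
vice [([350.1, 298.4], 0.68)]

[... 370 characters left out ...]
3179441363], [0.0, 514.0384814092193, 243.7581264522772], [0.0, 0.0, 1.0]] [[0.010745610366380371, -0.9999402698560022, 0.0019971424986653516], [-0.9861664914486555, -0.010927935363459288, -0.16539719275895007], [0.16540913820494677, -0.00019222122175105238, -0.9862250149176397]] [-36.11857703097485, 564.3182434926603, 894.7193683939696]
vice [([364.2, 251.8], 0.65)]
wall_edge [([345.3, 249.6], 0.96)]
jaw [([367.2, 252.2], 0.7), ([343.0, 250.7], 0.6)]
jaw_edge [([366.9, 250.4], 0.62)]
jaw_post [([366.8, 244.9], 0.77)]
wedge [([215.6, 297.3], 0.72)]
wedge_head [([202.2, 305.5], 0.6)]
stand [([214.4, 297.0], 0.82)]
fitting [([369.0, 200.2], 0.7), ([425.8, 210.4], 0.65), ([312.5, 203.9], 0.62)]
```

Run:
```python
import cv2,numpy as np
a=cv2.imread("pics/scene0.png")[130:430,130:530]; b=cv2.imread("pics/top0.png")[130:355,160:460]
cv2.imwrite("pics/a.png",cv2.resize(a,None,fx=2,fy=2,interpolation=3)); cv2.imwrite("pics/b.png",cv2.resize(b,(800,600),interpolation=3))
```

```text
(no output)
```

View pics/a.png

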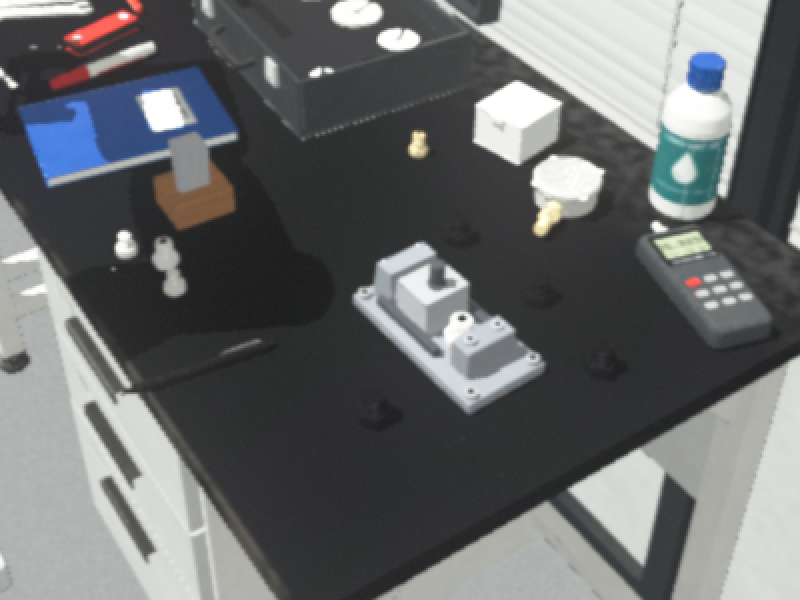

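View pics/b.png

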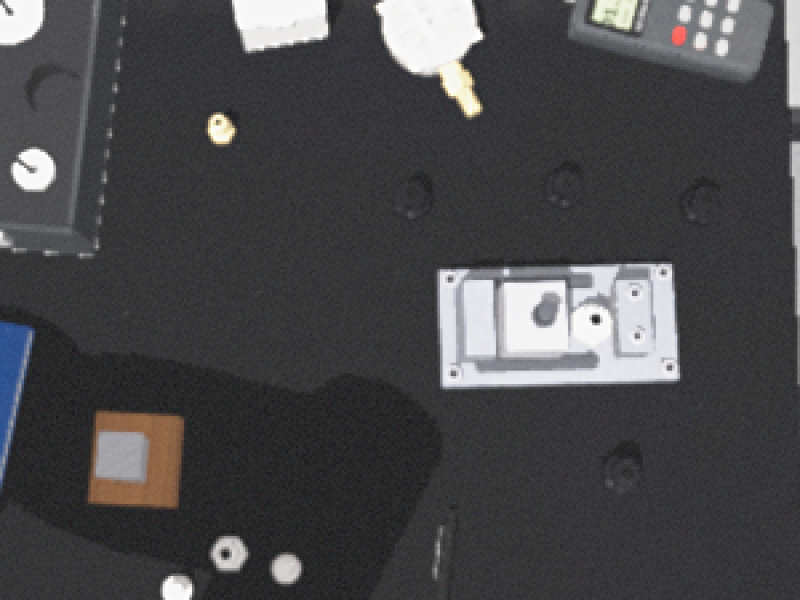

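The scene crop shows the vice at about (440,330) with a bright fitting in it at (460,325). The wedge is in the brown stand at (190,165).

Fitting candidates, in top-crop pixels:
- Bright hexagon in the vice at (592,322), chosen because it stands between jaw and anvil.
- Black look-alikes at (412,196), (563,185), (700,202) and (622,470).
- Silver loose ones at (229,553), (286,568) and (177,588).
- Brass ones at (221,128) and (460,90).

The wedge, stand, jaw and vice each appear only once.

```bash
cat > h.py <<'E'
from workcell import env, viewer, spotter
import cv2,numpy as np
from scipy.optimize import minimize,least_squares
def proj(p,X):
    c=np.atleast_2d(X)@p["R"].T+p["t"]; u=c@p["camera_matrix"].T; return u[:,:2]/u[:,2:]
def ray(p,uv,z):
    d=p["R"].T@np.linalg.inv(p["camera_matrix"])@np.array([*uv,1]); o=-p["R"].T@p["t"]; return o+d*(z-o[2])/d[2]
def place(q,X):
    c,s=np.cos(q[2]),np.sin(q[2]); X=np.atleast_2d(X).astype(float)
    return X@np.array([[c,s,0],[-s,c,0],[0,0,1]])+[q[0],q[1],0]
def box(x0,x1,y0,y1,z0,z1): return np.array([[x,y,z] for x in(x0,x1) for y in(y0,y1) for z in(z0,z1)])
def sil(p,q,boxes):
    m=np.zeros((480*4,640*4),np.uint8)
    for b in boxes:
        h=cv2.convexHull(((proj(p,place(q,b))+.5)*4-.5).round().astype(np.int32)); cv2.fillConvexPoly(m,h,1)
    return m
def fit(pics,masks,boxes,q0):
    M=[cv2.resize(m.astype(np.uint8),None,fx=4,fy=4,interpolation=0) for m in masks]
    def f(v):
        q=[v[0],v[1],v[2]/100]; r=0
        for p,m in zip(pics,M):
            s=sil(p,q,boxes); r-=(s&m).sum()/((s|m).sum())
        return r
    r=minimize(f,[q0[0],q0[1],q0[2]*100],method="Nelder-Mead",options=dict(initial_simplex=np.array([q0[0],q0[1],q0[2]*100])+[[0,0,0],[5,0,0],[0,5,0],[0,0,6]],xatol=.05,fatol=1e-5))
    return [r.x[0],r.x[1],r.x[2]/100],r.fun
E
python3 - <<'E'
from h import *
P={n:viewer.grab_frame(n) for n in("scene","top")}
ps=list(P.values())
q0=lambda uv,z:ray(P["top"],uv,z)[:2]
# stand+wedge
sb=[box(-31,31,-28,28,0,30),np.vstack([box(-15,15,-6,6,8.5,8.5),box(-15,15,-14.75,14.75,78.5,78.5)])]
vb=[box(-42,42,-89,79,0,12),box(-26,26,44,66,12,52),box(-24,24,-7,35,12,52)]
for name,bs,z0,uv in(("stand",sb,0,(214,297)),("vice",vb,0,(364,251.8))):
    q=[*q0(uv,z0),0.]
    for k in range(2):
        for use in([0,1],[0],[1]):
            ms=[]
            for i in use:
                t=spotter.trace(ps[i],name)[0]["mask"].copy()
                if name=="stand": t|=spotter.trace(ps[i],"wedge")[0]["mask"]
                else:
                    for n in("jaw","fitting"):
                        for d in spotter.trace(ps[i],n):
                            if cv2.dilate(t.astype(np.uint8),np.ones((9,9)))[d["mask"]].mean()>.5: t|=d["mask"]
                ms.append(t)
            r=fit([ps[i] for i in use],ms,bs,q)
            if k==1: print(name,use,np.round(r[0],3),round(r[1],3))
            if len(use)==2: q=r[0]
for n,z in(("wall_edge",52),("jaw_edge",52),("jaw_post",76),("fitting",0),("wedge_head",78.5),("vice",0),("stand",0)):
    for p in ps: print(n,[np.round(ray(p,d["position"],z)[:2],1).tolist() for d in spotter.landmark_of(p,n)])
E
```

```text
stand [0, 1] [ 4.58529e+02  1.49816e+02 -4.80000e-02] -1.884
stand [0] [ 4.58327e+02  1.51722e+02 -4.40000e-02] -0.949
stand [1] [ 4.58542e+02  1.49572e+02 -4.40000e-02] -0.953
vice [0, 1] [ 5.57915e+02 -1.39678e+02  4.00000e-02] -1.682
vice [0] [ 5.57574e+02 -1.38669e+02  4.00000e-02] -0.821
vice [1] [ 5.57925e+02 -1.40241e+02  4.00000e-02] -0.868
wall_edge [[552.6, -94.5]]
wall_edge []
jaw_edge [[558.4, -99.9]]
jaw_edge [[555.9, -100.9], [547.4, -132.7]]
jaw_post [[553.4, -123.5], [422.0, 60.0]]
jaw_post [[556.7, -132.2]]
fitting [[648.4, -51.1], [456.5, -190.3], [660.2, -143.2], [559.1, -163.6], [648.2, -248.8], [456.4, 146.8]]
fitting [[647.8, -35.6], [638.1, -256.0], [658.0, -153.5], [458.5, -181.7], [563.3, -169.5]]
wedge_head [[451.6, 154.6]]
wedge_head [[453.8, 150.1]]
vice [[561.8, -144.3]]
vice [[559.8, -133.3]]
stand [[460.1, 156.0]]
stand []
```

Run:
```python
from h import *
P=[viewer.grab_frame(n) for n in("scene","top")]
vb=[box(-42,42,-89,79,0,12),box(-26,26,44,66,12,52),box(-24,24,-7,35,12,52),box(-24,24,-70,-44,12,42)]
ms=[]
for p in P:
    g=p["pixels"].max(2); m=(g>75).astype(np.uint8)
    roi=cv2.dilate(cv2.resize(sil(p,[558,-140,.04],vb),(640,480),interpolation=0),np.ones((25,25)))
    m=cv2.morphologyEx(m*roi,cv2.MORPH_CLOSE,np.ones((9,9)))
    n,l,s,_=cv2.connectedComponentsWithStats(m); k=1+s[1:,4].argmax(); ms.append(l==k)
for u in([0,1],[0],[1]):
    r=fit([P[i] for i in u],[ms[i] for i in u],vb,[558,-140,.03]); print(u,np.round(r[0],3),round(r[1],3))
    if len(u)==2:q=r[0]
outs=[]
for p in P:
    c=proj(p,place(q,[0,-5,20]))[0].astype(int); S=5
    x0,y0=c[0]-72,c[1]-60
    im=cv2.resize(p["pixels"][y0:y0+120,x0:x0+145,::-1],None,fx=S,fy=S,interpolation=3)[:, :]
    f=lambda X:(((proj(p,place(q,X))-[x0,y0])+.5)*S).astype(int)
    for X in([[-42,-89,12],[42,-89,12],[42,79,12],[-42,79,12]],):
        cv2.polylines(im,[f(X)],True,(0,0,255),1)
    cv2.polylines(im,[f([[-26,43.3,52],[26,43.3,52]])],False,(0,255,0),1)
    for y in(0,-2): cv2.polylines(im,[f([[-24,36.3+y,52],[24,36.3+y,52]])],False,(255,0,0),1)
    cv2.circle(im,tuple(f([0,9,76])[0]),3,(255,0,255),-1)
    outs.append(im)
cv2.imwrite("pics/c.png",cv2.resize(outs[0],(725,600))); cv2.imwrite("pics/d.png",outs[1])
```

```text
[0, 1] [ 5.57498e+02 -1.39025e+02  3.90000e-02] -1.928
[0] [ 5.58002e+02 -1.37918e+02  4.30000e-02] -0.97
[1] [ 5.57014e+02 -1.40388e+02  3.40000e-02] -0.969
```

View pics/c.png

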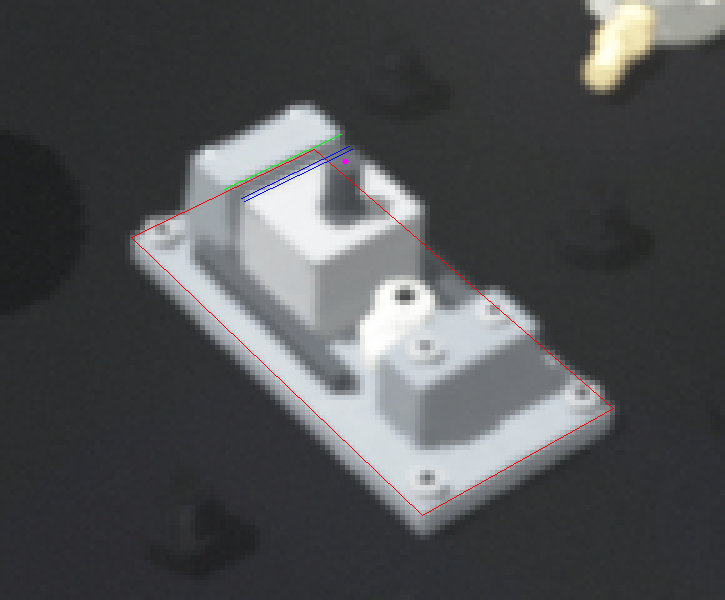

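View pics/d.png

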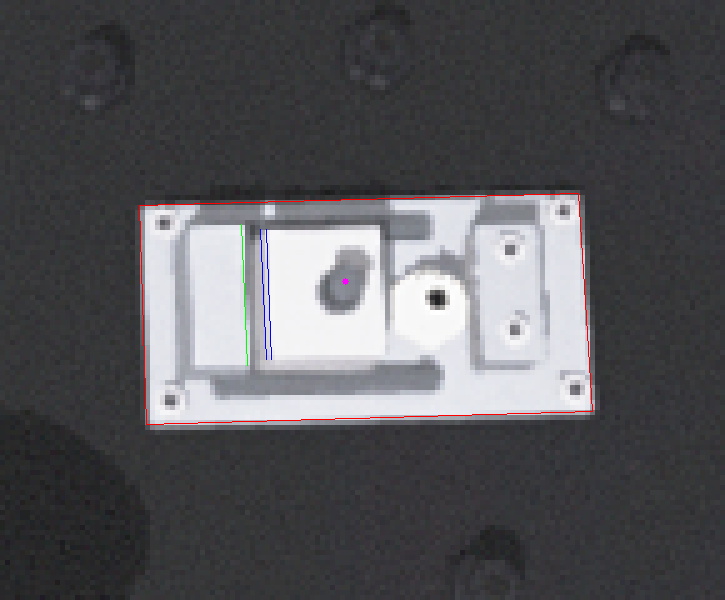

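The overlays fit: the vice is at about (557.5, -139), yaw 0.039. The bright fitting at (436,298) in the top crop stands between jaw and anvil. I'll move to just behind the jaw post with the fingers shut.

apply_moves(
  delta_pos=[
    [0.1,-0.2,0],
    [0.2,-0.4,0],
    [0.3,-0.6,0],
    [0.4,-0.8,0],
    [0.5,-1,0],
    [0.5,-1,0],
  ],
  rot=[
    [0,0,-0.08],
    [0,0,-0.16],
    [0,0,-0.24],
    [0,0,-0.32],
    [0,0,-0.361],
    [0,0,-0.361],
  ],
  hand=[0,0,0,0,0,0],
)

```text
time_s: 4.4
ee_pos: [310.7, 394.5, 214.2]
ee_rot: [-180.0, 0.1, 123.0]
force: [0.1, -0.4, -0.0]
gripper_width: 54.0
gripper_force: 0.0
```

apply_moves(
  delta_pos=[
    [0.1,-0.2,0],
    [0.2,-0.4,0],
    [0.3,-0.6,0],
    [0.4,-0.8,0],
    [0.5,-1,0],
    [0.5,-1,0],
  ],
  rot=[
    [0,0,-0.08],
    [0,0,-0.16],
    [0,0,-0.24],
    [0,0,-0.32],
    [0,0,-0.361],
    [0,0,-0.361],
  ],
  hand=[0,0,0,0,0,0],
)

```text
time_s: 4.9
ee_pos: [370.8, 275.4, 214.1]
ee_rot: [179.9, 0.1, 92.0]
force: [-0.4, 0.9, 0.6]
gripper_width: 14.1
gripper_force: 0.0
```

apply_moves(
  delta_pos=[
    [0.25,-0.33,0],
    [0.5,-0.66,0],
    [0.7,-1,0],
    [0.7,-1,0],
  ],
  rot=[
    [0,0,0],
    [0,0,0],
    [0,0,0],
    [0,0,0],
  ],
  hand=[0,0,0,0],
)

```text
time_s: 5.23
ee_pos: [455.4, 156.2, 214.1]
ee_rot: [179.9, 0.0, 92.2]
force: [-0.1, 1.5, 0.4]
gripper_width: 0.4
gripper_force: 0.0
```

apply_moves(
  delta_pos=[
    [0.2,-0.33,0],
    [0.4,-0.66,0],
    [0.6,-1,0],
    [0.6,-1,0],
  ],
  rot=[
    [0,0,0],
    [0,0,0],
    [0,0,0],
    [0,0,0],
  ],
  hand=[0,0,0,0],
)

```text
time_s: 5.57
ee_pos: [528.3, 34.9, 213.9]
ee_rot: [179.9, 0.1, 92.2]
force: [-0.7, 0.8, 0.2]
gripper_width: 0.6
gripper_force: 0.0
```

apply_moves(
  delta_pos=[
    [0.08,-0.33,-0.2],
    [0.16,-0.66,-0.4],
    [0.25,-1,-0.7],
    [0.25,-1,-0.7],
    [0.25,-1,-0.7],
  ],
  rot=[
    [0,0,0],
    [0,0,0],
    [0,0,0],
    [0,0,0],
    [0,0,0],
  ],
  hand=[0,0,0,0,0],
)

```text
time_s: 5.98
ee_pos: [554.6, -84.1, 126.1]
ee_rot: [-179.7, -0.0, 92.1]
force: [-1.2, -0.3, 0.4]
gripper_width: 0.6
gripper_force: 0.0
```

apply_moves(
  delta_pos=[
    [0,-0.08,0],
    [0,-0.08,-0.3],
    [0,-0.08,-0.55],
    [0,-0.08,-0.55],
    [0,-0.08,-0.55],
  ],
  rot=[
    [0,0,0],
    [0,0,0],
    [0,0,0],
    [0,0,0],
    [0,0,0],
  ],
  hand=[0,0,0,0,0],
)

```text
time_s: 6.4
ee_pos: [555.3, -90.4, 64.2]
ee_rot: [-179.9, -0.0, 92.3]
force: [0.3, -0.2, 0.9]
gripper_width: 0.5
gripper_force: 0.0
```

apply_moves(
  delta_pos=[
    [0,-0.04,-0.02],
    [0,-0.08,-0.02],
    [0,-0.1,-0.02],
    [0,-0.115,-0.02],
    [0,-0.13,-0.02],
    [0,-0.14,-0.02],
    [0,-0.14,-0.02],
  ],
  rot=[
    [0,0,0],
    [0,0,0],
    [0,0,0],
    [0,0,0],
    [0,0,0],
    [0,0,0],
    [0,0,0],
  ],
  hand=[0,0,0,0,0,0,0],
)

```text
time_s: 6.98
ee_pos: [556.2, -108.4, 62.2]
ee_rot: [179.9, -0.0, 92.2]
force: [1.1, 1.0, 1.6]
gripper_width: 0.3
gripper_force: 0.9
```

apply_moves(
  delta_pos=[
    [0,-0.01,0],
    [0,-0.02,0],
    [0,-0.03,0],
    [0,-0.04,0],
    [0,-0.04,0],
  ],
  rot=[
    [0,0,0],
    [0,0,0],
    [0,0,0],
    [0,0,0],
    [0,0,0],
  ],
  hand=[0,0,0,0,0],
)

```text
time_s: 7.4
ee_pos: [555.8, -113.3, 61.6]
ee_rot: [180.0, 0.0, 92.2]
force: [2.9, 2.1, -0.3]
gripper_width: 0.4
gripper_force: 1.3
```

apply_moves(
  delta_pos=[
    [0,-0.01,0],
    [0,-0.02,0],
    [0,-0.03,0],
    [0,-0.03,0],
  ],
  rot=[
    [0,0,0],
    [0,0,0],
    [0,0,0],
    [0,0,0],
  ],
  hand=[0,0,0,0],
)

```text
time_s: 7.73
ee_pos: [555.7, -115.9, 61.6]
ee_rot: [180.0, -0.1, 92.2]
force: [3.1, 5.6, 1.3]
gripper_width: -0.1
gripper_force: 3.0
```

apply_moves(
  delta_pos=[
    [0,-0.01,0],
    [0,-0.01,0],
  ],
  rot=[
    [0,0,0],
    [0,0,0],
  ],
  hand=[0,0],
)

```text
time_s: 7.9
ee_pos: [555.7, -116.2, 61.6]
ee_rot: [180.0, -0.2, 92.2]
force: [3.1, 9.0, 0.1]
gripper_width: 0.4
gripper_force: 4.5
```

Run:
```python
from h import *
P=[viewer.grab_frame(n) for n in("scene","top")]
q=[557.5,-139,.039]
o=[]
for p in P:
    c=proj(p,place(q,[0,-5,20]))[0].astype(int); x0,y0=c[0]-50,c[1]-60
    o.append(cv2.resize(p["pixels"][y0:y0+120,x0:x0+100,::-1],None,fx=4,fy=4,interpolation=3))
cv2.imwrite("pics/e.png",np.hstack(o)); print(np.round(env.state()["force"],1),env.state()["ee_pos"])
```

```text
[3.4 7.5 1.1] [ 555.71623498 -116.15113657   61.56655404]
```

View pics/e.png

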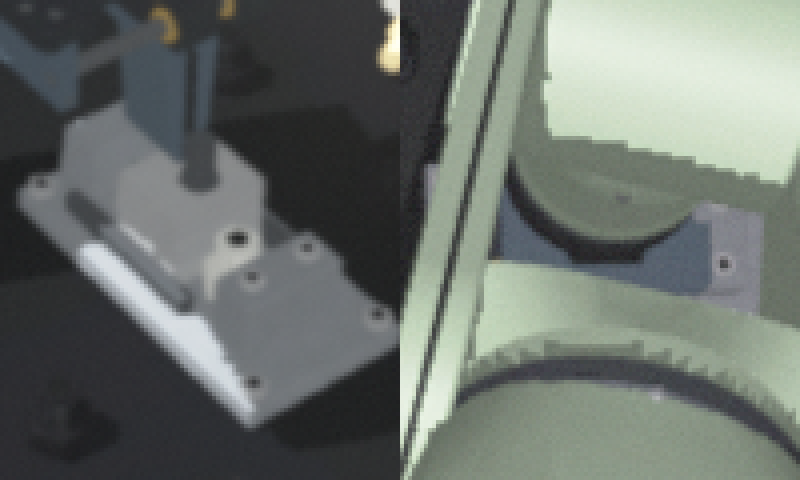

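The jaw is tight: the force rose sharply to 8 N, and the fitting at (238,240) in the left half stands upright against the anvil. I'll back off, rise and go to the stand.

apply_moves(
  delta_pos=[
    [0,0.06,0],
    [0,0.06,0.3],
    [0,0.1,0.6],
    [-0.1,0.4,0.8],
    [-0.2,0.7,0.8],
    [-0.3,1,0.8],
  ],
  rot=[
    [0,0,0],
    [0,0,0],
    [0,0,0],
    [0,0,-0.03],
    [0,0,-0.06],
    [0,0,-0.06],
  ],
  hand=[0,0,0.3,0.6,0.7,0.7],
)

```text
time_s: 8.5
ee_pos: [519.0, 2.3, 159.1]
ee_rot: [179.9, 0.1, 86.9]
force: [-0.5, 1.1, -0.6]
gripper_width: 24.0
gripper_force: 0.0
```

apply_moves(
  delta_pos=[
    [-0.2,0.33,0],
    [-0.35,0.66,0],
    [-0.5,1,0],
    [-0.5,1,0],
    [-0.5,1,0],
  ],
  rot=[
    [0,0,0],
    [0,0,0],
    [0,0,0],
    [0,0,0],
    [0,0,0],
  ],
  hand=[0.7,0.7,0.7,0.7,0.7],
)

```text
time_s: 8.92
ee_pos: [457.4, 123.4, 157.3]
ee_rot: [-179.9, 0.1, 87.3]
force: [0.0, -0.2, -0.2]
gripper_width: 57.2
gripper_force: 0.0
```

Run:
```python
from h import *
P=[viewer.grab_frame(n) for n in("scene","top")]
q=[557.5,-139,.039]
o=[]
for p in P:
    x0,y0=proj(p,place(q,[0,10,45]))[0].astype(int)-[25,25]
    o.append(cv2.resize(p["pixels"][y0:y0+50,x0:x0+50,::-1],(400,400),interpolation=3))
    S=8; f=lambda X:(((proj(p,place(q,X))-[x0,y0])+.5)*S).astype(int)
    for y,c in((43.3,(0,255,0)),(25.8,(255,0,0))):
        cv2.polylines(o[-1],[f([[-24,y,52],[24,y,52]])],False,c,1)
cv2.imwrite("pics/f.png",np.hstack(o)); print(env.state()["ee_pos"],env.state()["ee_rot"],env.state()["force"])
print(ray(P[1],(205.75,301),78.5), proj(P[1],[458.5,150,78.5]))
```

```text
[459.32596276 121.35172094 157.39192231] [-1.79980992e+02  1.01528938e-01  8.71485144e+01] [ 0.1816389  -0.24598018  0.93326752]
[456.62459732 147.03065703  78.5       ] [[204.08821582 299.89700568]]
```

View pics/f.png

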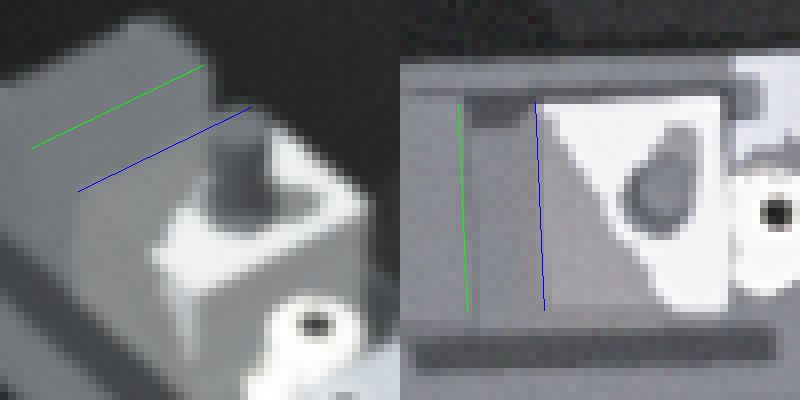

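apply_moves(
  delta_pos=[
    [-0.01,0.225,0],
    [-0.01,0.225,-0.3],
    [-0.01,0.225,-0.6],
    [-0.01,0.225,-0.8],
    [-0.01,0.225,-0.93],
    [-0.01,0.225,-0.93],
    [-0.01,0.225,-0.93],
  ],
  rot=[
    [0,0,0],
    [0,0,0],
    [0,0,0],
    [0,0,0],
    [0,0,0],
    [0,0,0],
    [0,0,0],
  ],
  hand=[0.6,0.6,0.6,0.6,0.6,0.6,0.6],
  newtons=30,
)

```text
time_s: 9.6
ee_pos: [458.6, 147.6, 45.4]
ee_rot: [-179.9, 0.1, 87.0]
force: [0.0, 0.5, -0.6]
gripper_width: 54.6
gripper_force: 0.0
```

apply_moves(
  delta_pos=[
    [0,0,0],
    [0,0,0],
    [0,0,0],
    [0,0,0],
    [0,0,0],
    [0,0,0],
    [0,0,0],
    [0,0,0],
  ],
  rot=[
    [0,0,0],
    [0,0,0],
    [0,0,0],
    [0,0,0],
    [0,0,0],
    [0,0,0],
    [0,0,0],
    [0,0,0],
  ],
  hand=[0.2,0.2,0.2,0.2,0.2,0.2,0.2,0.2],
  newtons=30,
)

```text
time_s: 10.27
ee_pos: [458.9, 149.2, 46.8]
ee_rot: [179.9, -0.0, 87.1]
force: [-1.1, -0.6, 6.5]
gripper_width: 29.7
gripper_force: 30.0
```

apply_moves(
  delta_pos=[
    [0,0,0.15],
    [0,0,0.4],
    [0,0,0.7],
    [0,0,0.95],
    [0,0,0.95],
  ],
  rot=[
    [0,0,0],
    [0,0,0],
    [0,0,0.03],
    [0,0,0.06],
    [0,0,0.06],
  ],
  hand=[0.2,0.2,0.2,0.2,0.2],
)

```text
time_s: 10.68
ee_pos: [461.8, 150.3, 165.5]
ee_rot: [179.3, -0.2, 92.3]
force: [0.4, 0.1, -1.1]
gripper_width: 30.0
gripper_force: 30.0
```

apply_moves(
  delta_pos=[
    [0.15,-0.33,0],
    [0.3,-0.66,0],
    [0.4,-1,0],
    [0.4,-1,0],
    [0.4,-1,0],
    [0.4,-1,0],
  ],
  rot=[
    [0,0,0],
    [0,0,0],
    [0,0,0],
    [0,0,0.025],
    [0,0,0.025],
    [0,0,0.025],
  ],
  hand=[0.2,0.2,0.2,0.2,0.2,0.2],
)

```text
time_s: 11.18
ee_pos: [505.4, 29.0, 158.8]
ee_rot: [-179.9, -0.0, 94.2]
force: [-0.0, -0.4, -1.6]
gripper_width: 30.1
gripper_force: 30.0
```

Run:
```python
from h import *
p=viewer.grab_frame("scene"); s=env.state(); e=s["ee_pos"]; print(e,s["ee_rot"],s["force"],s["gripper_width"])
q=[e[0],e[1],np.radians(s["ee_rot"][2]-90)]; z=e[2]-37.5
x0,y0=proj(p,[e[0],e[1],z+20])[0].astype(int)-[35,35]
S=8; im=cv2.resize(p["pixels"][y0:y0+70,x0:x0+70,::-1],None,fx=S,fy=S,interpolation=3)
f=lambda X:(((proj(p,place(q,X))-[x0,y0])+.5)*S).astype(int)
a=[[-15,-6,z],[15,-6,z],[15,6,z],[-15,6,z]]; w=14.75; b=[[-15,-w,z+70],[15,-w,z+70],[15,w,z+70],[-15,w,z+70]]
for i in range(4): cv2.line(im,tuple(f(a[i])[0]),tuple(f(b[i])[0]),(0,0,255),1)
cv2.polylines(im,[f(a)],True,(0,255,0),1)
cv2.imwrite("pics/g.png",im)
```

```text
[505.36793132  29.66167277 159.03694063] [-1.79883649e+02 -4.01262853e-02  9.43330702e+01] [-0.60733546  0.719815   -1.5065486 ] 29.975172401912502
```

View pics/g.png

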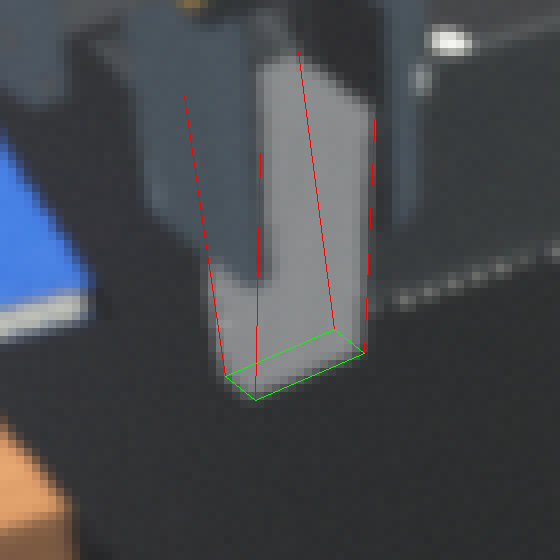

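The wedge is held upright at (300,300), thin end down at about (250,400). The model outline is about 1 px off, so I'll measure its offset in the hand numerically.

```bash
cat > w.py <<'E'
from h import *
p=viewer.grab_frame("scene"); s=env.state(); e=s["ee_pos"]
q=[e[0],e[1],np.radians(s["ee_rot"][2]-90)]; z=e[2]-37.5
im=p["pixels"].astype(int); m=(im.min(2)>100)&(np.ptp(im,2)<25)
c=proj(p,[e[0],e[1],z+10])[0]; yy,xx=np.mgrid[:480,:640]
roi=(abs(xx-c[0])<22)&(yy>c[1]-4)&(yy<c[1]+20)   # below the fingertips
M=cv2.resize((m&roi).astype(np.uint8),None,fx=4,fy=4,interpolation=0); R4=cv2.resize(roi.astype(np.uint8),None,fx=4,fy=4,interpolation=0)
def f(v):
    dy,dz,t=v[0],v[1],v[2]/30
    B=np.vstack([box(-15,15,-6,6,0,0),box(-15,15,-10,10,32,32)])
    B[:,1]+=dy+t*(B[:,2]-37); B[:,2]+=z+dz   # dy at the grasp height
    S=sil(p,q,[B])*R4; return -(S&M).sum()/(S|M).sum()
for tilt in(0,1):
    k=2+tilt
    g=lambda v:f(np.r_[v,np.zeros(3-k)])
    r=minimize(g,np.zeros(k),method="Nelder-Mead",options=dict(initial_simplex=np.vstack([np.zeros(k),3*np.eye(k)]),xatol=.05)); print(np.round(r.x,2),round(r.fun,3),round(g(np.zeros(k)),3))
print(np.round(e,1),(m&roi).sum())
E
python3 w.py
```

```text
Traceback (most recent call last):
  File "w.py", line 16, in <module>
    r=minimize(g,np.zeros(k),method="Nelder-Mead",options=dict(initial_simplex=np.vstack([np.zeros(k),3*np.eye(k)]),xatol=.05)); print(np.round(r.x,2),round(r.fun,3),round(g(np.zeros(k)),3))
  File "w.py", line 15, in <lambda>
    g=lambda v:f(np.r_[v,np.zeros(3-k)])
               ~^^^^^^^^^^^^^^^^^^^^^^^^
  File "w.py", line 11, in f
    B[:,1]+=dy+t*(B[:,2]-37); B[:,2]+=z+dz   # dy at the grasp height
    ^^^^^^^^^^^^^^^^^^^^^^^^
numpy._core._exceptions._UFuncOutputCastingError: Cannot cast ufunc 'add' output from dtype('float64') to dtype('int64') with casting rule 'same_kind'
```

```bash
sed -i 's/10,10,32,32)\])/10,10,32,32)]).astype(float)/' w.py; python3 w.py
```

```text
[-33. -33.] 0.0 5895411976257446.0
[-19.89 -27.19  40.37] 0.0 5895411976257446.0
[505.6  30.2 159.5] 175w.py:12: RuntimeWarning: overflow encountered in scalar negative
  S=sil(p,q,[B])*R4; return -(S&M).sum()/(S|M).sum()
```

```bash
sed -i 's/return -(S&M).sum()/return -1.0*(S\&M).sum()/; s/>100)/>88)/' w.py; python3 w.py
```

```text
[ 2.73 -0.72] -0.944 -0.867
[ 2.98 -0.19  0.38] -0.946 -0.867
[505.7  30.3 159.7] 179
```

apply_moves(
  delta_pos=[
    [0.15,-0.33,0],
    [0.3,-0.66,0],
    [0.42,-1,0],
    [0.42,-1,0],
    [0.42,-1,0],
    [0.42,-1,0],
  ],
  rot=[
    [0,0,-0.01],
    [0,0,-0.0245],
    [0,0,-0.0245],
    [0,0,-0.0245],
    [0,0,-0.0245],
    [0,0,-0.0245],
  ],
  hand=[0.2,0.2,0.2,0.2,0.2,0.2],
)

```text
time_s: 11.88
ee_pos: [556.1, -89.9, 159.6]
ee_rot: [-179.9, -0.1, 92.3]
force: [-0.4, -0.4, -1.1]
gripper_width: 29.9
gripper_force: 30.0
```

apply_moves(
  delta_pos=[
    [0,-0.14,-0.1],
    [0,-0.14,-0.3],
    [0,-0.14,-0.4],
    [0,-0.14,-0.45],
    [0,-0.14,-0.45],
    [0,-0.14,-0.45],
    [0,-0.14,-0.45],
  ],
  rot=[
    [0,0,0],
    [0,0,0],
    [0,0,0],
    [0,0,0],
    [0,0,0],
    [0,0,0],
    [0,0,0],
  ],
  hand=[0.2,0.2,0.2,0.2,0.2,0.2,0.2],
)

```text
time_s: 12.47
ee_pos: [557.4, -107.0, 107.1]
ee_rot: [179.9, 0.0, 92.3]
force: [-0.8, -0.4, -2.6]
gripper_width: 29.8
gripper_force: 30.0
```

```bash
python3 w.py; python3 -c "
from h import *
a=[]
for i in range(4): viewer.grab_frame('scene'); s=env.state(); a.append(np.r_[s['ee_pos'],s['ee_rot'],s['force']])
print(np.round(np.mean(a,0),2))"
```

```text
[  7.94 -30.81] -0.565 -0.312
[ 16.99 -32.7   12.83] -0.624 -0.312
[ 557.4 -107.3  107.2] 631
[ 5.5720e+02 -1.0759e+02  1.0687e+02  1.7990e+02  2.0000e-02  9.2300e+01
 -2.1000e-01 -4.6000e-01 -1.6900e+00]
```

apply_moves(
  delta_pos=[
    [-0.005,0.01,-0.05],
    [-0.005,0.01,-0.1],
    [-0.005,0.01,-0.12],
    [-0.005,0.01,-0.14],
    [-0.005,0.01,-0.16],
    [-0.005,0.01,-0.16],
  ],
  rot=[
    [0,0,0],
    [0,0,0],
    [0,0,0],
    [0,0,0],
    [0,0,0],
    [0,0,0],
  ],
  hand=[0.2,0.2,0.2,0.2,0.2,0.2],
)

```text
time_s: 13.22
ee_pos: [555.7, -106.5, 86.1]
ee_rot: [-179.9, -0.0, 92.3]
force: [0.2, -0.6, -0.8]
gripper_width: 29.6
gripper_force: 30.0
```

apply_moves(
  delta_pos=[
    [0,0,-0.01],
    [0,0,-0.02],
    [0,0,-0.03],
    [0,0,-0.04],
    [0,0,-0.04],
  ],
  rot=[
    [0,0,0],
    [0,0,0],
    [0,0,0],
    [0,0,0],
    [0,0,0],
  ],
  hand=[0.2,0.2,0.2,0.2,0.2],
)

```text
time_s: 13.63
ee_pos: [555.9, -106.5, 81.8]
ee_rot: [-180.0, -0.0, 92.3]
force: [-0.1, 0.2, -2.3]
gripper_width: 29.7
gripper_force: 30.0
```

apply_moves(
  delta_pos=[
    [0,0,-0.01],
    [0,0,-0.02],
    [0,0,-0.03],
    [0,0,-0.04],
    [0,0,-0.04],
  ],
  rot=[
    [0,0,0],
    [0,0,0],
    [0,0,0],
    [0,0,0],
    [0,0,0],
  ],
  hand=[0.2,0.2,0.2,0.2,0.2],
)

```text
time_s: 14.05
ee_pos: [555.9, -106.3, 76.9]
ee_rot: [-180.0, -0.0, 92.3]
force: [-0.8, 1.3, -1.3]
gripper_width: 30.0
gripper_force: 30.0
```

apply_moves(
  delta_pos=[
    [0,0,-0.01],
    [0,0,-0.02],
    [0,0,-0.02],
  ],
  rot=[
    [0,0,0],
    [0,0,0],
    [0,0,0],
  ],
  hand=[0.2,0.2,0.2],
)

```text
time_s: 14.3
ee_pos: [556.0, -106.1, 74.5]
ee_rot: [-180.0, -0.0, 92.3]
force: [-0.5, 1.9, -1.8]
gripper_width: 29.9
gripper_force: 30.0
```

apply_moves(
  delta_pos=[
    [0,0.004,-0.01],
    [0,0.004,-0.02],
    [0,0.006,-0.02],
  ],
  rot=[
    [0,0,0],
    [0,0,0],
    [0,0,0],
  ],
  hand=[0.2,0.2,0.2],
)

```text
time_s: 14.55
ee_pos: [556.1, -105.8, 72.2]
ee_rot: [180.0, 0.0, 92.3]
force: [-0.3, 2.6, -2.8]
gripper_width: 29.9
gripper_force: 30.0
```

apply_moves(
  delta_pos=[
    [0,0.002,-0.01],
    [0,0.004,-0.02],
    [0,0.004,-0.02],
  ],
  rot=[
    [0,0,0],
    [0,0,0],
    [0,0,0],
  ],
  hand=[0.2,0.2,0.2],
)

```text
time_s: 14.8
ee_pos: [556.4, -105.8, 71.4]
ee_rot: [179.9, 0.1, 92.3]
force: [-2.0, 0.8, 6.4]
gripper_width: 29.8
gripper_force: 30.0
```

apply_moves(
  delta_pos=[
    [0,0,0],
    [0,0,0],
    [0,0,0],
    [0,0,0],
    [0,0,0.1],
    [0,0,0.3],
    [0,0,0.5],
    [0,0,0.5],
    [0,0,0.5],
  ],
  rot=[
    [0,0,0],
    [0,0,0],
    [0,0,0],
    [0,0,0],
    [0,0,0],
    [0,0,0],
    [0,0,0],
    [0,0,0],
    [0,0,0],
  ],
  hand=[0.5,0.5,0.5,0.5,0.5,0.5,0.5,0.3,0],
)

```text
time_s: 15.55
ee_pos: [556.9, -105.6, 131.1]
ee_rot: [179.8, 0.0, 92.3]
force: [0.5, -0.5, -0.1]
gripper_width: 35.1
gripper_force: 0.0
```

Run:
```python
from h import *
p=viewer.grab_frame("scene"); s=env.state(); print(s["ee_pos"],s["force"],s["gripper_width"])
x0,y0=proj(p,[556,-115,70])[0].astype(int)-[45,50]
S=6; im=cv2.resize(p["pixels"][y0:y0+90,x0:x0+90,::-1],None,fx=S,fy=S,interpolation=3)
f=lambda X:(((proj(p,X)-[x0,y0])+.5)*S).astype(int)
q=[556.4,-104.5,.039]; w=14.75
for z,w,c in((34,6,(0,255,0)),(104,14.75,(0,0,255))): cv2.polylines(im,[f(place(q,[[-15,-w,z],[15,-w,z],[15,w,z],[-15,w,z]]))],True,c,1)
cv2.imwrite("pics/h.png",im)
```

```text
[ 555.93383582 -105.34787458  129.78790403] [-1.07332528 -0.89981994 -0.26882939] 31.2702247874415
```

View pics/h.png

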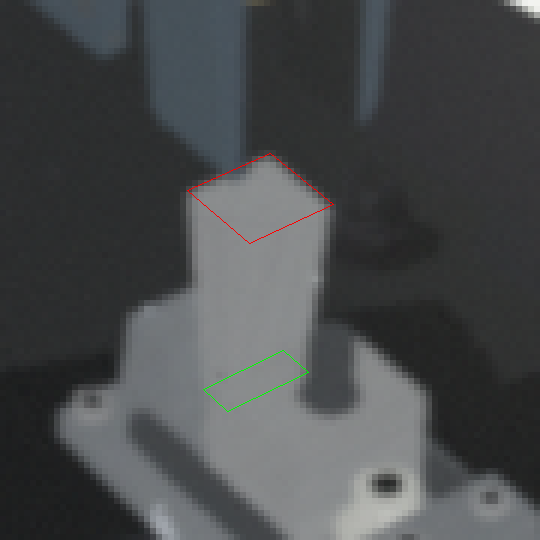

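The wedge stands upright in the slot, its head matching the outline around (260,197), and the fitting is at (385,485). Next I'll press the head with shut fingers.

apply_moves(
  delta_pos=[
    [0.005,0.005,0],
    [0.005,0.005,0],
    [0.005,0.005,0],
    [0.005,0.005,-0.04],
    [0.005,0.005,-0.08],
    [0.005,0.005,-0.12],
    [0.005,0.005,-0.16],
    [0.005,0.005,-0.18],
    [0.005,0.005,-0.18],
  ],
  rot=[
    [0,0,0],
    [0,0,0],
    [0,0,0],
    [0,0,0],
    [0,0,0],
    [0,0,0],
    [0,0,0],
    [0,0,0],
    [0,0,0],
  ],
  hand=[0,0,0,0,0,0,0,0,0],
)

```text
time_s: 16.35
ee_pos: [556.1, -104.6, 107.4]
ee_rot: [-179.9, -0.0, 92.3]
force: [-0.7, 0.5, -0.2]
gripper_width: 0.1
gripper_force: 0.0
```

apply_moves(
  delta_pos=[
    [0,0,-0.008],
    [0,0,-0.016],
    [0,0,-0.024],
    [0,0,-0.024],
  ],
  rot=[
    [0,0,0],
    [0,0,0],
    [0,0,0],
    [0,0,0],
  ],
  hand=[0,0,0,0],
)

```text
time_s: 16.68
ee_pos: [556.7, -104.7, 105.5]
ee_rot: [180.0, 0.0, 92.3]
force: [-1.0, -0.6, 0.5]
gripper_width: 0.5
gripper_force: 0.0
```

apply_moves(
  delta_pos=[
    [0,0,-0.005],
    [0,0,-0.01],
    [0,0,-0.01],
    [0,0,-0.01],
  ],
  rot=[
    [0,0,0],
    [0,0,0],
    [0,0,0],
    [0,0,0],
  ],
  hand=[0,0,0,0],
)

```text
time_s: 17.02
ee_pos: [556.7, -104.7, 104.3]
ee_rot: [180.0, -0.0, 92.3]
force: [-0.3, -0.1, 0.6]
gripper_width: 0.4
gripper_force: 0.0
```

apply_moves(
  delta_pos=[
    [0,0,-0.005],
    [0,0,-0.01],
    [0,0,-0.01],
    [0,0,-0.01],
  ],
  rot=[
    [0,0,0],
    [0,0,0],
    [0,0,0],
    [0,0,0],
  ],
  hand=[0,0,0,0],
)

```text
time_s: 17.35
ee_pos: [556.9, -104.8, 103.7]
ee_rot: [180.0, 0.0, 92.3]
force: [-1.0, 0.4, 5.5]
gripper_width: 0.0
gripper_force: 2.4
```

apply_moves(
  delta_pos=[
    [0,0,-0.003],
    [0,0,-0.006],
    [0,0,-0.006],
    [0,0,-0.006],
  ],
  rot=[
    [0,0,0],
    [0,0,0],
    [0,0,0],
    [0,0,0],
  ],
  hand=[0,0,0,0],
)

```text
time_s: 17.68
ee_pos: [557.2, -104.8, 103.6]
ee_rot: [179.9, 0.0, 92.3]
force: [-1.5, 0.2, 8.2]
gripper_width: 0.7
gripper_force: 4.0
```

apply_moves(
  delta_pos=[
    [0,0,-0.002],
    [0,0,-0.004],
    [0,0,-0.004],
    [0,0,-0.004],
  ],
  rot=[
    [0,0,0],
    [0,0,0],
    [0,0,0],
    [0,0,0],
  ],
  hand=[0,0,0,0],
)

```text
time_s: 18.02
ee_pos: [557.4, -104.8, 103.5]
ee_rot: [179.9, 0.0, 92.3]
force: [-2.3, 0.3, 10.6]
gripper_width: 0.5
gripper_force: 4.9
```

apply_moves(
  delta_pos=[
    [0,0,-0.003],
    [0,0,-0.006],
    [0,0,-0.009],
    [0,0,-0.012],
    [0,0,-0.012],
    [0,0,-0.012],
  ],
  rot=[
    [0,0,0],
    [0,0,0],
    [0,0,0],
    [0,0,0],
    [0,0,0],
    [0,0,0],
  ],
  hand=[0,0,0,0,0,0],
)

```text
time_s: 18.52
ee_pos: [558.0, -104.9, 103.2]
ee_rot: [179.8, 0.0, 92.3]
force: [-2.2, 0.8, 15.1]
gripper_width: 0.3
gripper_force: 7.5
```

apply_moves(
  delta_pos=[
    [-0.002,0,-0.003],
    [-0.004,0,-0.006],
    [-0.005,0,-0.009],
    [-0.005,0,-0.012],
    [-0.005,0,-0.012],
    [-0.005,0,-0.012],
  ],
  rot=[
    [0,0,0],
    [0,0,0],
    [0,0,0],
    [0,0,0],
    [0,0,0],
    [0,0,0],
  ],
  hand=[0,0,0,0,0,0],
)

```text
time_s: 19.02
ee_pos: [558.3, -104.9, 102.9]
ee_rot: [179.6, 0.1, 92.3]
force: [-2.7, 0.7, 20.2]
gripper_width: 0.3
gripper_force: 10.1
```

apply_moves(
  delta_pos=[
    [0,0,-0.003],
    [0,0,-0.005],
    [0,0,-0.005],
    [0,0,-0.005],
    [0,0,-0.005],
  ],
  rot=[
    [0,0,0],
    [0,0,0],
    [0,0,0],
    [0,0,0],
    [0,0,0],
  ],
  hand=[0,0,0,0,0],
)

```text
time_s: 19.43
ee_pos: [558.5, -104.9, 102.8]
ee_rot: [179.6, 0.1, 92.3]
force: [-2.9, 1.7, 23.3]
gripper_width: 0.5
gripper_force: 11.2
```

```bash
python3 -c "
from h import *
for i in range(5): viewer.grab_frame('scene'); s=env.state(); print(np.round(s['force'],1),np.round(s['ee_pos'],2))"
```

```text
[-2.3  0.9 22.7] [ 558.51 -104.9   102.78]
[-2.9  0.9 22. ] [ 558.54 -104.9   102.8 ]
[-3.1  1.4 22.8] [ 558.56 -104.92  102.8 ]
[-3.4  0.4 23.5] [ 558.53 -104.9   102.8 ]
[-2.8  2.4 22.5] [ 558.52 -104.92  102.79]
```

Steady at about 22.7 N, and the wedge is no longer moving. I'll lift off, move clear and check.

apply_moves(
  delta_pos=[
    [0,0,0.02],
    [0,0,0.05],
    [0,0,0.2],
    [0,0,0.5],
    [-0.2,0.3,0.8],
    [-0.4,0.6,0.8],
    [-0.6,1,0.8],
    [-0.6,1,0.8],
  ],
  rot=[
    [0,0,0],
    [0,0,0],
    [0,0,0],
    [0,0,0],
    [0,0,0],
    [0,0,0],
    [0,0,0],
    [0,0,0],
  ],
  hand=[0,0,0,0,0,0,0,0],
)

```text
time_s: 20.35
ee_pos: [481.9, 17.4, 194.7]
ee_rot: [-180.0, -0.1, 92.3]
force: [0.2, -0.1, -0.3]
gripper_width: 0.4
gripper_force: 0.0
```

Run:
```python
from h import *
o=[]
for n in("scene","top"):
    p=viewer.grab_frame(n); x0,y0=proj(p,[556,-125,60])[0].astype(int)-[45,50]
    o.append(cv2.resize(p["pixels"][y0:y0+100,x0:x0+90,::-1],None,fx=4.4,fy=4.4,interpolation=3))
cv2.imwrite("pics/i.png",np.hstack(o)); print(env.state()["ee_pos"],env.state()["force"])
```

```text
[481.79965843  17.83927223 194.376899  ] [ 0.71415605 -0.4245592  -0.91308334]
```

View pics/i.png

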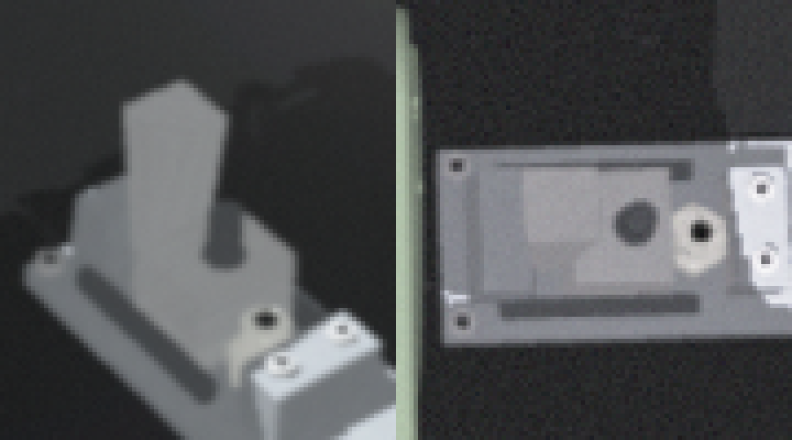

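Run:
```python
from h import *
p=viewer.grab_frame("top"); x0,y0=proj(p,[556,-125,60])[0].astype(int)-[45,50]
print(((proj(p,[[556.4,-104.5,103],[556.4,-104.5-14.75,103],[571.4,-104.5,103]])-[x0,y0]+.5)*4.4+[396,0]))
```

```text
[[559.13790206 207.22355839]
 [596.82290224 207.63541119]
 [559.01610347 169.53462637]]
```

Predicted head centre (559,207) against (562,207) observed, so the wedge is upright and central and the fitting is upright. Handing in.

```bash
python3 -c "
from workcell import env
print(env.job_done())"
```

```text
the job is handed in; nothing more can be done
None
```

The job is handed in, with no verdict returned: the jaw is against the fitting, the wedge sits upright and central, finished with a steady push of about 22.7 N (implied squeeze at most about 44 N), and the fitting still stands upright.

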